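# Push a jammed offcut out of a square guide tube

## Robot

A 6-joint arm with a two-finger parallel gripper is mounted at the origin on a cart in front of the work surface, level with it; the furniture and walls round the work are solid. World frame = base frame: x ahead of the robot, y to its left, z up, the work surface at z = 0. Lengths are in m, angles in rad, forces in N, time in s.
With the tool pointing down it reaches from about 0.25 to 0.775 m from the base axis. Payload 8.9 kg.
Tool frame: the origin (TCP) lies at the very end of the fingers, on their centre line; the grasp point (between the pads) lies 19 mm behind it (manip.grip_depth is the distance from the TCP to the grasp point, in m); z points along the fingers, y is the direction in which the jaws open and shut (so a half turn about z gives the same grasp; the last joint's range is limited). The gripper opens to 85 mm and grips with 20 to 120 N. Pads are 22 mm wide; open, the fingers measure 114 mm over their backs; the gripper's body (76 mm by 85 mm) begins 54 mm behind the grasp point. The pads swing forward as they close: fully open they stand 13 mm farther back than shut.
Start: joints at [-1.286, 0.291, -0.153, 1.127, 0, 1.431], TCP at [0.216, -0.479, 0.231] pointing down, gripper open.
Joint ranges: [-2.52, 2.52], [-0.91, 1.74], [-1.3, 1.37], [-1.96, 2.02], [-1.52, 1.47], [-3.14, 3.14]. Speed limits (rad/s): [2.22, 2.22, 2.79, 3.14, 3.14, 3.14].

## Interface

Orientations are given as a unit quaternion [w, x, y, z].
In Python, from bench import manip gives the robot as it stands. The module is installed in compiled form; this text tells all that it offers.
- The arm moves only by the shell command python3 -m creep 'ROWS' [OPENING] [FORCE]. ROWS is text: rows parted by semicolons, each of 4 numbers parted by spaces: the shift along the world's x, y, z in mm, then the turn about the world's z in rad. A call has 1 to 10 rows; each row shifts and turns the commanded pose from where the row before left it; what a row does not reach is not made up. A row lasts 1/8 s, in which the tool goes at most 62.5 mm and 10.7 degrees, less where a joint would pass 70% of its speed; a pose out of reach is approached as far as the arm can. A call is refused whole if a number of a shift passes 62.5 or a number of a turn 0.188, either way. A call with a gripper value outside its range is refused whole. OPENING is the closure, from 0 (fully open) to 1 (shut), set as the call begins (- or left out, the last holds). The fingers move at their own pace and stop on an object; FORCE is the grip in N (left out, the last holds). Time passes only in rows, so rows that do not move let the fingers close. It gives the time, the measured TCP pose, the force and the opening at its end, in the units of the state.
- manip.get_state(): the state, without advancing time (a new reading comes with each control period).
- manip.read_camera(name): name is "scene" or "side" or "wrist"; returns a dict with "color" (400x640x3 uint8, blue, green, red), "vertical_fov" (degrees; the focal length in pixels is half the picture's height over the tangent of half this angle, whatever the lens; pixels are square), "cx", "cy" (the principal point, pixels), "extrinsics" (4x4, takes a point from camera to world coordinates). Camera axes: x right, y up, looking along -z (the intrinsics and any distortion apply to the point x, -y, -z); pixel columns grow to the right and rows downward; lengths in m; the calibration is good to about 2 mm. A picture is of the moment at which its call begins. There is no depth.
- manip.job_done(): hands the job in, once; it reports no verdict.
Trained networks look in a picture, given as the dict that the camera call returned (one of the last four; its "shot" number tells which), for a name from the list of things; names that differ only in an ending like _2 or _b are one class to them, and where a whole thing is asked for, a point or a joint stands for the part that bears it (a point fixed in the world has none). Each returns a list of dicts, best first, with "score" (0 to 1); they miss things now and then, are a little off and sometimes report something else, mostly with a low value. They report only what shows in the picture. A call takes as long as a camera call.
- manip.boxes_of(picture, query): "bbox" ([left, top, right, bottom] in pixels, round what is visible of it).
- manip.regions_of(picture, query): "pixels" (400x640 bool, what is visible of it) and "bbox" ([left, top, right, bottom] in pixels, round what is visible of it).
The state is a dict: "time": time; "joint_pos": joint angles; "qvel": joint speeds; "tau": joint torques, N m; "ee_pos": TCP position; "orientation": TCP orientation; "force": force on the tool from outside, world axes, zero at the start; "moment": the same for the moment, N m; "finger_gap": opening from 0.0 (shut) to 1.0 (fully open).
Only numpy, scipy, OpenCV 4.12 (cv2) and the standard library are available. Lean on these libraries where they do the work, as an engineer would, in place of code of your own. Each camera call takes 0.05 s, during which the arm holds its last target.

## Task

A square bar offcut is jammed in the short guide tube that stands in the parts tray; a lip hidden inside one end lets it out only by the other. Push it out into the tray with the push rod, not the fingers: it slides under a firm push, but if it stops dead, do not force it and push from the other end. Then lay the rod flat on the desk to the left of the tray, leaving the calculator, magnifier and tape roll where they are.

Things in the scene. Friction and masses are not known exactly. Their poses are not given: they have to be found in the camera images.
- bore_mid (a point): middle of the guide tube's square bore, 52 mm above the desk. Fixed steel tube, level along this frame's own y, 100 mm long overall (own y -50 to +50), bore 30 mm square, outside 42 mm square (top 73 mm above the desk); own z is up, own +y roughly to the robot's left
- end_left (a point): centre of the mouth at the tube's left (own y +50) end. Each end carries a 50 mm square end ring 8 mm thick, 27 to 77 mm above the desk, as part of the 100 mm. Either ring, not known beforehand, is the lip ring: centred 22 mm square opening, which the rod passes and the offcut does not; the other is plain, opening 30 mm
- end_right (a point): centre of the mouth at the tube's right (own y -50) end; axes as the left. The offcut leaves only by the plain end, so it is pushed from the lip end
- guide_tube: the tube with its grey pedestal (foot 70 x 84 mm) on the tray floor; origin at the centre of the foot's underside, axes as bore_mid; a round boss on the middle of the tube's top rises to 84 mm above the desk
- offcut: jammed aluminium square bar 28 x 28 mm, 60 mm long along own y, origin at its centre, about 0.15 kg; starts inside the bore within 8 mm of the middle. A spring brake in the tube holds it: it slides under 7 to 13 N, and stops dead at the lip. It drops only if the rod's end comes through to some 10 mm beyond the far mouth. Over 50 N is forcing
- rod_mid (a point): centre of the push rod: plain steel square bar 16 x 16 mm, 160 mm long along its own x axis, both ends alike, 0.16 kg; starts lying flat on the desk to the left of the tray (centre 8 mm above the desk), roughly pointing away from the robot
- push_rod: the same rod, same centre and axes (origin at its centre)
- parts_tray: dark sheet steel tray, fixed, 315 mm along its own y axis, 215 mm along its own x axis, rim 22 mm high; origin at the centre of its underside on the desk, inner floor 2 mm above the desk; own +y points roughly to the robot's left
- calculator: desk calculator 150 x 98 x 16 mm, bystander; origin at the centre of its underside
- loupe: small black magnifier 35 mm across, 40 mm tall, bystander; origin at the centre of its underside
- masking_tape: roll of masking tape lying flat, 100 mm across, 25 mm high, bystander; origin at the centre of its underside

How it is judged:
By the outcome, as a careful person would: the job done as asked, in the order asked, and still so for the second after the job is handed in, with the robot touching nothing.
It also fails if it takes over 70 s, if anything falls off the work surface, if the arm or the gripper's body presses on something with over 40 N, if the wrist force passes 120 N, or if a joint passes its speed limit or range.

## Working session

There is one attempt and no reset: what is moved stays moved. The work goes in short steps, Python scripts to look and compute and a shell command to move; the robot and the scene stay as the last step left them, time stands still between calls to the robot, and variables do not carry over. Pictures are saved under pics/ and viewed, and the job is handed in when it is done.

```bash
mkdir -p pics; python3 - <<'E'
from bench import manip
import cv2
s=manip.get_state(); print(s)
for n in ["scene","side","wrist"]:
    p=manip.read_camera(n); cv2.imwrite(f"pics/{n}0.png",p["color"]); print(n,p["vertical_fov"],p["cx"],p["cy"],p["extrinsics"].round(3).tolist(),[k for k in p])
E
```

```text
{'time': 0.0, 'joint_pos': array([-1.28628357e+00,  2.91248262e-01, -1.54087012e-01,  1.12667446e+00,
       -5.39663063e-06,  1.43150540e+00]), 'qvel': array([-0.00107551,  0.00038539, -0.00011886,  0.00100092,  0.00060191,
        0.00209313]), 'tau': array([-3.25426343e-03, -5.37143791e+01,  3.31368005e+01,  1.60403259e-02,
       -3.43607308e-04,  2.20092744e-05]), 'ee_pos': array([ 0.21578768, -0.47815929,  0.23076359]), 'orientation': array([-6.04911716e-04,  9.77632508e-01,  2.10319544e-01, -4.67059927e-05]), 'force': array([-0.66484004,  0.25953953, -0.89994399]), 'moment': array([0.03589861, 0.00666978, 0.02089629]), 'finger_gap': 1.003305078603756}
scene 56.40734793471887 319.8082339835255 198.9931113216876 [[-0.911, 0.308, -0.275, 0.357], [-0.413, -0.678, 0.608, 0.818], [0.001, 0.668, 0.744, 0.704], [0.0, 0.0, 0.0, 1.0]] ['color', 'vertical_fov', 'cx', 'cy', 'extrinsics', 'shot']
side 54.446952519854975 321.2805915481805 206.30560687913797 [[0.992, 0.023, -0.121, 0.501], [-0.12, 0.394, -0.911, -0.52], [0.027, 0.919, 0.394, 0.437], [0.0, 0.0, 0.0, 1.0]] ['color', 'vertical_fov', 'cx', 'cy', 'extrinsics', 'shot']
wrist 65.77506310113331 320.3525621657264 200.45319644921608 [[0.411, 0.878, 0.244, 0.278], [-0.912, 0.396, 0.108, -0.45], [-0.002, -0.267, 0.964, 0.373], [0.0, 0.0, 0.0, 1.0]] ['color', 'vertical_fov', 'cx', 'cy', 'extrinsics', 'shot']
```

View pics/scene0.png

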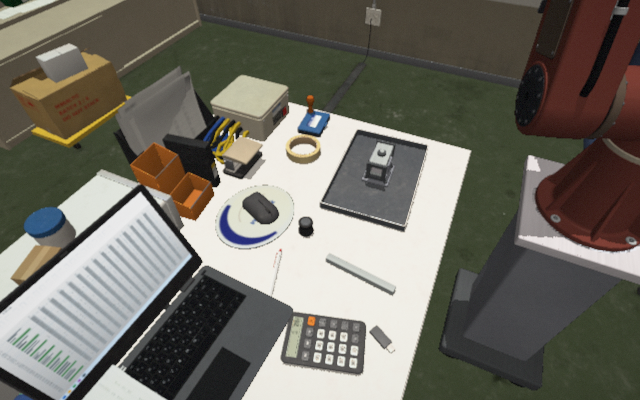

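View pics/side0.png

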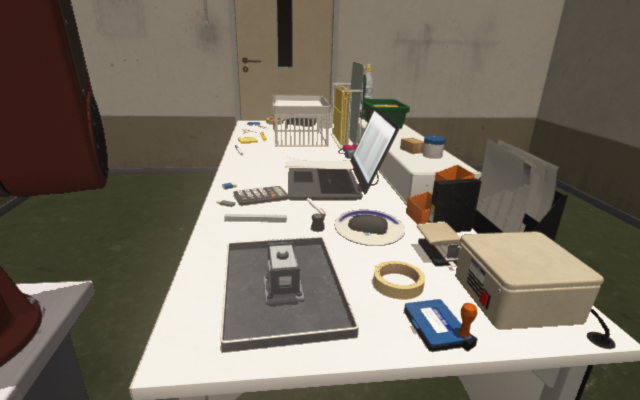

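View pics/wrist0.png

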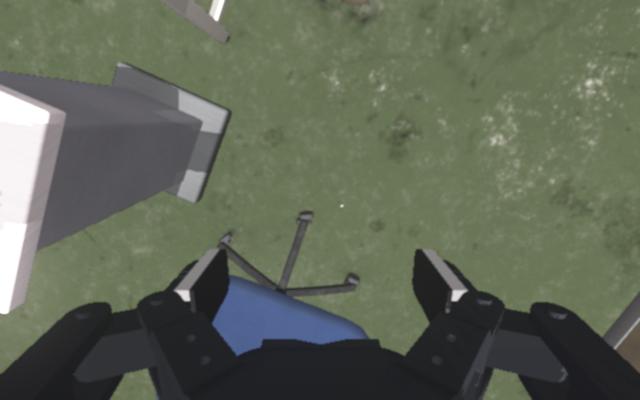

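```bash
cat > h.py <<'E'
import numpy as np, cv2
from bench import manip
def K(p):
    f=200/np.tan(np.radians(p["vertical_fov"])/2); return f
def proj(p,P):
    P=np.atleast_2d(P); E=p["extrinsics"]; c=(P-E[:3,3])@E[:3,:3]; f=K(p)
    return np.c_[p["cx"]+f*c[:,0]/-c[:,2], p["cy"]-f*c[:,1]/-c[:,2]]
def ray(p,uv,z):
    uv=np.atleast_2d(uv).astype(float); E=p["extrinsics"]; f=K(p)
    d=np.c_[(uv[:,0]-p["cx"])/f,-(uv[:,1]-p["cy"])/f,-np.ones(len(uv))]@E[:3,:3].T
    o=E[:3,3]; return o+d*((z-o[2])/d[:,2])[:,None]
def crop(p,x0,y0,x1,y1,s,name):
    cv2.imwrite("pics/"+name,cv2.resize(p["color"][y0:y1,x0:x1],None,fx=s,fy=s,interpolation=cv2.INTER_CUBIC))
E
python3 - <<'E'
from h import *
for n in ["scene","side"]:
    p=manip.read_camera(n)
    for q in ["push_rod","guide_tube","parts_tray","calculator","loupe","masking_tape"]:
        r=manip.regions_of(p,q)
        if not r: print(n,q,None);continue
        m=r[0]["pixels"].astype(np.uint8)
        c,_=cv2.findContours(m,0,1); c=max(c,key=cv2.contourArea)
        b=cv2.boxPoints(cv2.minAreaRect(c)); z={"push_rod":.016,"parts_tray":.022}.get(q,0.0)
        print(n,q,round(r[0]["score"],2),r[0]["bbox"],b.round(1).tolist(),ray(p,b,z)[:,:2].round(3).tolist())
    if n=="scene": crop(p,350,125,430,195,9,"s_t.png"); crop(p,310,240,410,310,8,"s_r.png")
    else: crop(p,250,230,330,310,7,"d_t.png")
E
```

```text
scene push_rod 0.92 [327.7, 252.9, 396.6, 293.8] [[323.6000061035156, 260.79998779296875], [328.3999938964844, 251.1999969482422], [396.79998779296875, 285.3999938964844], [392.0, 295.0]] [[0.53, 0.416], [0.531, 0.389], [0.37, 0.408], [0.372, 0.432]]
scene guide_tube 0.77 [361.9, 143.0, 393.3, 184.5] [[360.6000061035156, 179.5], [376.29998779296875, 139.3000030517578], [400.70001220703125, 148.8000030517578], [385.0, 189.0]] [[0.548, 0.134], [0.564, -0.043], [0.486, -0.031], [0.478, 0.141]]
scene parts_tray 0.77 [319.6, 128.2, 427.7, 230.7] [[317.20001220703125, 206.1999969482422], [342.0, 119.5999984741211], [428.6000061035156, 144.3000030517578], [403.8999938964844, 231.0]] [[0.606, 0.285], [0.682, -0.062], [0.415, -0.056], [0.395, 0.271]]
scene calculator 0.65 [282.9, 310.1, 367.0, 373.5] [[279.20001220703125, 362.5], [286.79998779296875, 309.1000061035156], [369.0, 320.8999938964844], [361.3999938964844, 374.20001220703125]] [[0.52, 0.637], [0.555, 0.54], [0.397, 0.495], [0.377, 0.595]]
scene loupe 0.54 [298.1, 220.0, 314.0, 236.8] [[298.0, 216.0], [312.0, 216.0], [312.0, 235.0],
[... 872 characters left out ...]
48438, 353.3999938964844]] [[0.36, 0.245], [0.674, 0.296], [0.625, -0.069], [0.422, -0.081]]
side calculator 0.93 [231.2, 185.0, 288.3, 204.4] [[234.5, 190.5], [284.70001220703125, 183.89999389648438], [286.70001220703125, 199.3000030517578], [236.60000610351562, 205.8000030517578]] [[0.38, 0.629], [0.537, 0.681], [0.538, 0.549], [0.396, 0.507]]
side loupe 0.54 [311.5, 214.9, 324.2, 234.4] [[311.0, 214.0], [324.0, 214.0], [324.0, 231.0], [311.0, 231.0]] [[0.6, 0.439], [0.635, 0.437], [0.623, 0.335], [0.59, 0.337]]
side masking_tape 0.76 [374.0, 261.1, 427.6, 300.9] [[373.0, 261.0], [424.0, 261.0], [424.0, 298.0], [373.0, 298.0]] [[0.71, 0.186], [0.822, 0.177], [0.774, 0.049], [0.679, 0.057]]
```

View pics/s_t.png

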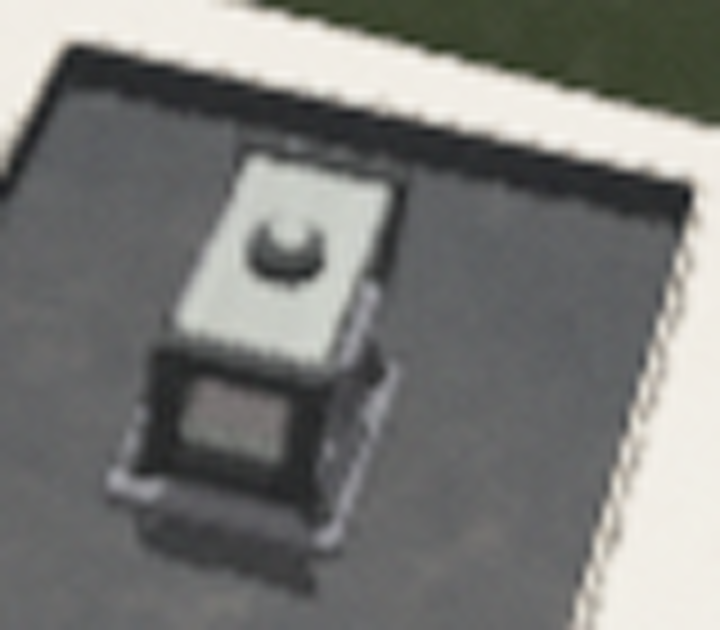

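View pics/d_t.png

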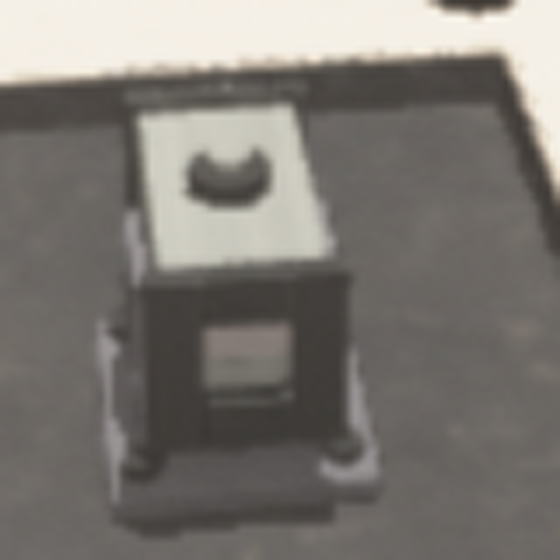

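View pics/s_r.png

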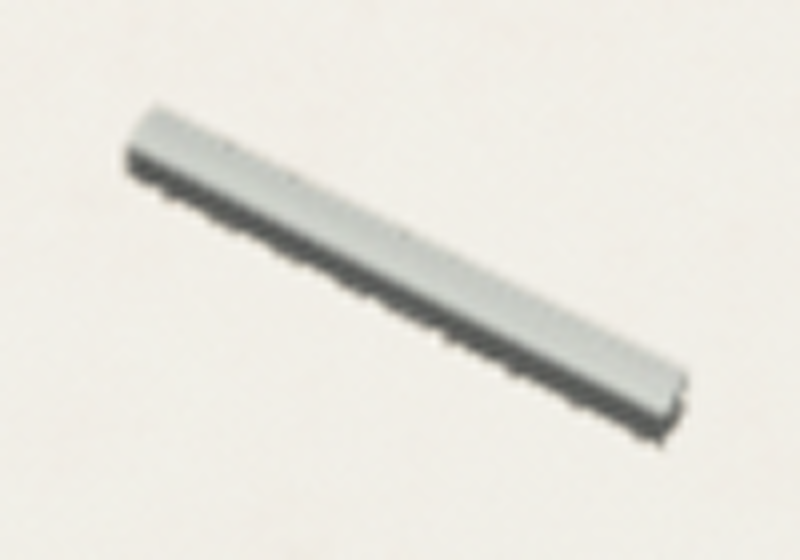

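```bash
python3 -m creep '28 54 5 0.115;28 54 5 0.115;28 54 5 0.115;28 54 5 0.115;28 54 5 0.115;28 54 5 0.115;28 54 5 0.115;28 54 5 0.115;28 54 5 0.115;28 54 5 0.115' 0; python3 -m creep '0 0 0 0;0 0 0 0'
python3 - <<'E'
from h import *
p=manip.read_camera("wrist"); cv2.imwrite("pics/w1.png",p["color"]); np.save("w1E.npy",p["extrinsics"]);print(manip.get_state()["joint_pos"].round(3),p["extrinsics"].round(3).tolist())
E
```

```text
time: 2.1
ee_pos: [0.4966, 0.0635, 0.2817]
orientation: [0.0, 0.705, 0.71, 0.0]
force: [0.5, -0.8, 0.1]
finger_gap: 0.999
time: 2.35
ee_pos: [0.4956, 0.0615, 0.2811]
orientation: [-0.0, 0.706, 0.708, -0.0]
force: [-0.9, -0.5, -0.3]
finger_gap: 1.003
[-0.024  0.219 -0.118  1.234 -0.     1.545] [[1.0, -0.003, 0.0, 0.496], [0.003, 0.964, 0.267, 0.13], [-0.001, -0.267, 0.964, 0.423], [0.0, 0.0, 0.0, 1.0]]
```

View pics/w1.png

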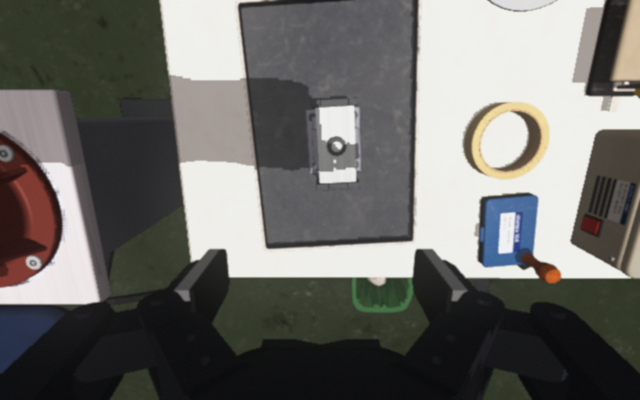

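```bash
python3 - <<'E'
from h import *
p=manip.read_camera("wrist"); crop(p,290,85,390,205,5,"w1c.png")
import pickle; pickle.dump(p,open("w1.pkl","wb"))
E
```

```text
(no output)
```

View pics/w1c.png

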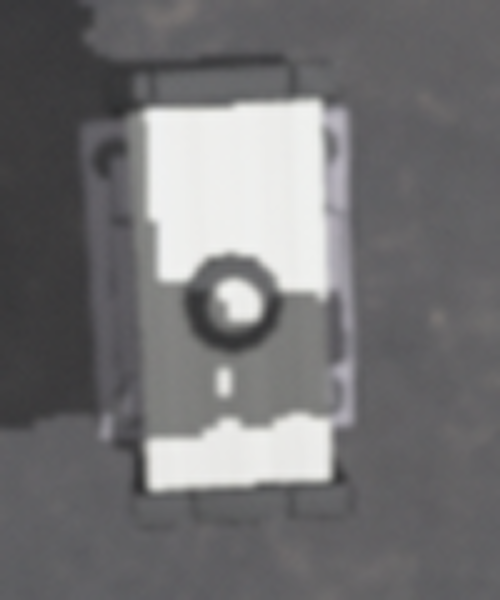

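```bash
python3 - <<'E'
from h import *
import pickle
p=pickle.load(open("w1.pkl","rb"))
c=np.array([(147,108),(323,99),(333,482),(147,490)])/5.+[290,85]-.4
w=ray(p,c,.073);print(w.round(4).tolist(), w.mean(0))
print("boss",ray(p,np.array([232,303])/5+[290,85]-.4,.084))
for a,b in((3,0),(2,1)): d=w[b]-w[a]; print(np.hypot(*d[:2]),np.degrees(np.arctan2(-d[0],d[1])))
# tray corners
t=np.array([(240,3),(416,0),(412,240),(267,247)]);print(ray(p,t,.022).round(4).tolist())
q=manip.read_camera("scene")
w2=np.array([(250,152),(400,180),(325,370),(172,335)])/9+[350,125]-.4
w2=ray(q,w2,.073);print("scene",w2.round(4).tolist(),w2.mean(0))
for a,b in((3,0),(2,1)): d=w2[a]-w2[b]; print(np.hypot(*d[:2]),np.degrees(np.arctan2(-d[0],d[1])))
print("sceneboss",ray(q,np.array([292,235])/9+[350,125]-.4,.084))
q=manip.read_camera("side")
w2=np.array([(138,113),(293,102),(332,262),(152,272)])/7+[250,230]-.4
w2=ray(q,w2,.073);print("side",w2.round(4).tolist(),w2.mean(0))
for a,b in((3,0),(2,1)): d=w2[b]-w2[a]; print(np.hypot(*d[:2]),np.degrees(np.arctan2(-d[0],d[1])))
r=np.array([(157,103),(688,375),(668,415),(128,150)])/8+[310,240]-.4
q=manip.read_camera("scene")
w3=ray(q,r,.016);print("rod",w3.round(4).tolist(),w3.mean(0))
E
```

```text
[[0.4942, 0.1384, 0.073], [0.5323, 0.1403, 0.073], [0.5372, 0.0557, 0.073], [0.4942, 0.0538, 0.073]] [0.51445684 0.09703568 0.073     ]
boss [[0.51268673 0.0976241  0.084     ]]
0.08457258671023592 0.011433180256349889
0.08467539371250211 3.316313243304573
[[0.4035, 0.2525, 0.022], [0.6046, 0.2557, 0.022], [0.6238, -0.0389, 0.022], [0.4209, -0.0498, 0.022]]
scene [[0.5367, 0.0542, 0.073], [0.4929, 0.0482, 0.073], [0.4881, 0.1346, 0.073], [0.5311, 0.1386, 0.073]] [0.51221198 0.09387232 0.073     ]
0.08459033505499765 3.7786208167356814
0.08653133781744606 3.185822308323325
sceneboss [[0.51121114 0.09722888 0.084     ]]
side [[0.4901, 0.1376, 0.073], [0.5324, 0.1408, 0.073], [0.5379, 0.0583, 0.073], [0.4936, 0.0571, 0.073]] [0.51348717 0.09847639 0.073     ]
0.08056746759870216 2.5446598322184486
0.08271218694782169 3.848551714077787
rod [[0.5278, 0.3911, 0.016], [0.3711, 0.4109, 0.016], [0.3725, 0.4239, 0.016], [0.5289, 0.4083, 0.016]] [0.45007202 0.40856661 0.016     ]
```

```bash
python3 -m creep '2 42.5 -15 0.182;2 42.5 -15 0.182;2 42.5 -15 0.182;2 42.5 -15 0.182;2 42.5 -15 0.182;2 42.5 -15 0.182;2 42.5 -15 0.182;2 42.5 -15 0.182;0 0 0 0;0 0 0 0' 0
python3 - <<'E'
from h import *
p=manip.read_camera("wrist"); cv2.imwrite("pics/w2.png",p["color"])
s=manip.get_state();print(s["joint_pos"].round(3),s["ee_pos"],2*np.arctan2(s["orientation"][2],s["orientation"][1]))
r=manip.regions_of(p,"push_rod")
if r:
    m=r[0]["pixels"].astype(np.uint8);c,_=cv2.findContours(m,0,1);c=max(c,key=cv2.contourArea);b=cv2.boxPoints(cv2.minAreaRect(c));w=ray(p,b,.016);print(r[0]["score"],b,w,w.mean(0))
E
```

```text
time: 3.85
ee_pos: [0.5121, 0.4005, 0.1613]
orientation: [-0.0, 0.057, 0.998, -0.0]
force: [-0.2, -0.6, 0.2]
finger_gap: 1.005
[ 0.551  0.571  0.099  1.099 -0.     0.665] [0.51232335 0.40029681 0.16175159] 3.0271618666617988
0.97 [[312. 206.]
 [312.  24.]
 [330.  24.]
 [330. 206.]] [[0.52918925 0.39137933 0.016     ]
 [0.37224389 0.41060934 0.016     ]
 [0.37396111 0.42550593 0.016     ]
 [0.53118553 0.40871647 0.016     ]] [0.45164495 0.40905277 0.016     ]
```

View pics/w2.png

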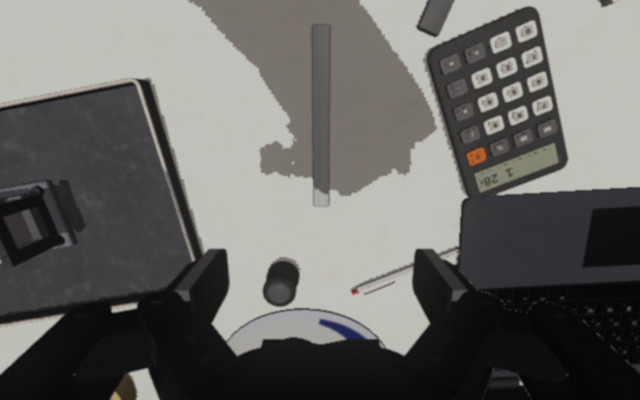

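```bash
python3 -m creep '0 2 -45 0;0 0 -45 0;0 0 -40 0;0 0 -18 0;0 0 -9 0;0 0 0 0;0 0 0 0' 0;  python3 -m creep '0 0 0 0;0 0 0 0;0 0 0 0;0 0 0 0;0 0 0 0' 1 100
```

```text
time: 4.82
ee_pos: [0.5129, 0.404, 0.0058]
orientation: [0.001, 0.056, 0.998, 0.001]
force: [-0.0, 0.5, 0.2]
finger_gap: 1.005
time: 5.45
ee_pos: [0.5121, 0.4036, 0.0048]
orientation: [0.0, 0.056, 0.998, 0.0]
force: [-0.9, -1.4, 5.6]
finger_gap: 0.152
```

```bash
python3 -m creep '0 0 15 0;0 0 35 0;0 0 50 0;0 0 40 0;0 0 0 0;0 0 0 0'
python3 - <<'E'
from h import *
p=manip.read_camera("wrist"); cv2.imwrite("pics/w3.png",p["color"])
p=manip.read_camera("side"); crop(p,190,130,390,280,4,"d3.png")
E
```

```text
time: 6.2
ee_pos: [0.5115, 0.4032, 0.1439]
orientation: [-0.0, 0.056, 0.998, -0.0]
force: [-0.8, -0.1, -1.6]
finger_gap: 0.151
```

View pics/w3.png

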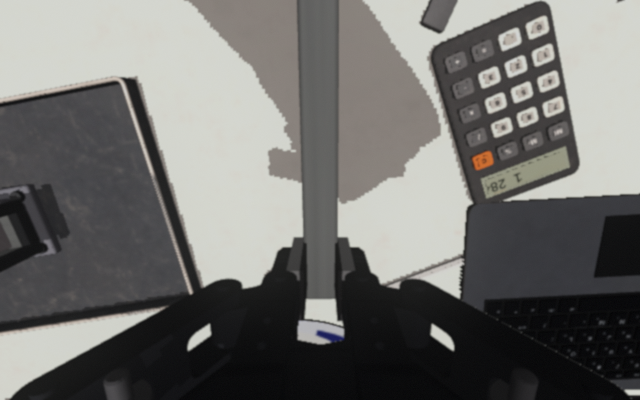

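View pics/d3.png

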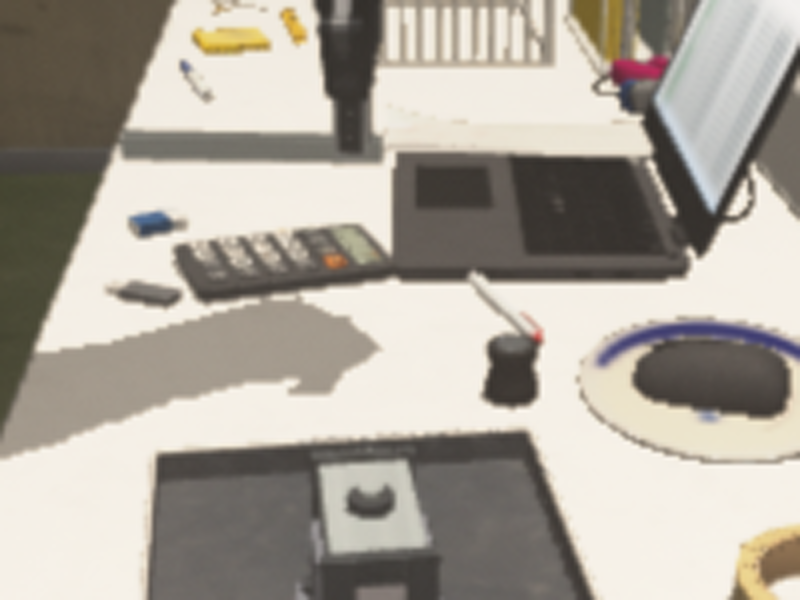

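```bash
python3 -m creep '0 -52 15 -0.14;0 -52 15 -0.14;0 -52 5 -0.14;2 -52 0 -0.14;2 -52 0 -0.14;2 -52 0 -0.14;2 -52 0 -0.14;2 -52 -5 -0.14;2 -52 -15 -0.14;2 -54 -15 -0.141';python3 -m creep '0 0 -20 0;0 0 -30 0;0 0 -15 0;0 0 0 0;0 0 0 0'
python3 - <<'E'
from h import *
import pickle
s=manip.get_state();print(s["joint_pos"].round(3),s["ee_pos"],2*np.arctan2(s["orientation"][2],s["orientation"][1]))
p=manip.read_camera("wrist"); cv2.imwrite("pics/w4.png",p["color"]); pickle.dump(p,open("w4.pkl","wb"))
p=manip.read_camera("side"); crop(p,190,180,390,330,4,"d4.png")
E
```

```text
time: 7.55
ee_pos: [0.5251, -0.12, 0.143]
orientation: [-0.001, 0.688, 0.726, -0.0]
force: [0.6, 0.3, -1.5]
finger_gap: 0.155
time: 8.18
ee_pos: [0.5265, -0.1185, 0.08]
orientation: [0.0, 0.686, 0.727, 0.0]
force: [-0.1, 0.1, -1.5]
finger_gap: 0.15
[-0.357  0.45  -0.346  0.774  0.     1.155] [ 0.52645194 -0.1185341   0.08002621] 1.629202969023039
```

View pics/w4.png

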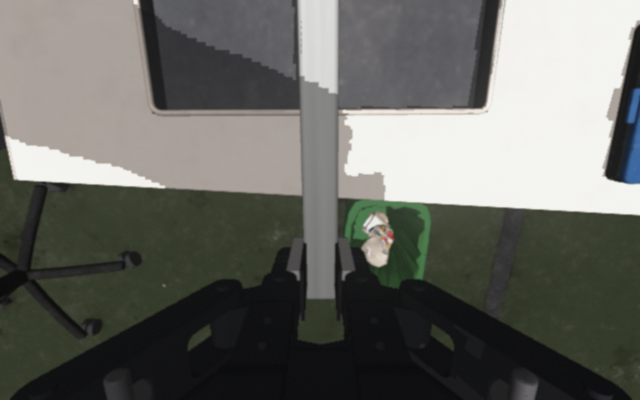

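View pics/d4.png

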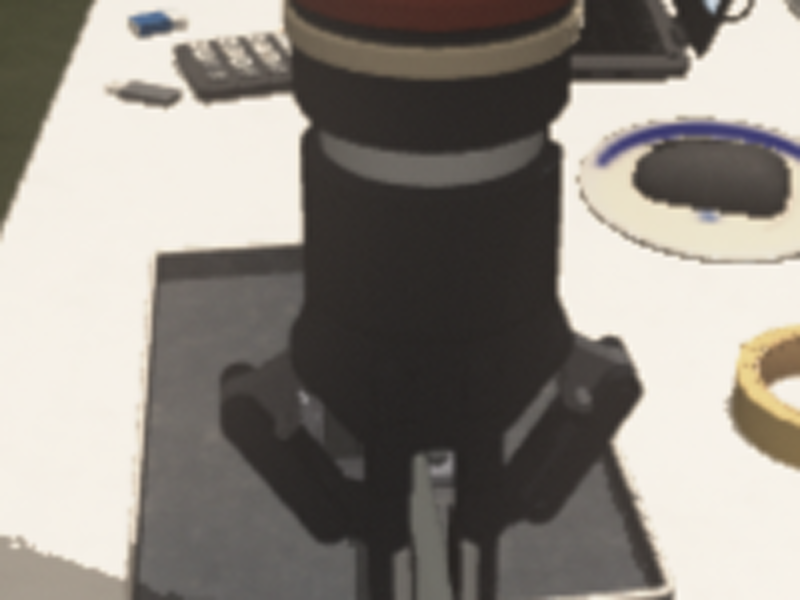

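```bash
python3 -m creep '-1 0 -20 0;0 0 -9 0;0 0 0 0;0 0 0 0'
cat > v.py <<'E'
from h import *
import sys
def rodcorners(p,s,front=.142,dz=.0032):
    yaw=2*np.arctan2(s["orientation"][2],s["orientation"][1]); a=np.array([np.cos(yaw),np.sin(yaw),0]); b=np.array([-a[1],a[0],0]); c=s["ee_pos"]+[0,0,dz]
    return np.array([c+a*t+b*u*.008+np.array([0,0,.008*v]) for t in(front-.16,front) for v in(-1,1) for u in(-1,1)])
def tube(cx=.513,cy=.0975,yaw=np.radians(3.3)):
    a=np.array([-np.sin(yaw),np.cos(yaw),0]);b=np.array([np.cos(yaw),np.sin(yaw),0]);c=np.array([cx,cy,.052])
    out=[]
    for h,t in((.025,-.05),(.025,.05),(.015,.05),(.011,-.05),(.021,-.042),(.021,.042)):
        out.append(np.array([c+a*t+b*u*h+np.array([0,0,v*h]) for u,v in((-1,-1),(1,-1),(1,1),(-1,1))]))
    return out
def view(n,x0,y0,x1,y1,sc,name,over=True,front=.142):
    p=manip.read_camera(n); s=manip.get_state()
    im=cv2.resize(p["color"][y0:y1,x0:x1],None,fx=sc,fy=sc,interpolation=cv2.INTER_CUBIC)
    T=lambda P:np.int32(np.round((proj(p,P)-[x0,y0]+.5)*sc))
    if over:
        R=T(rodcorners(p,s,front))
        for i,j in((2,6),(3,7),(6,7),(4,5),(4,6),(5,7),(2,3)): cv2.line(im,tuple(R[i].tolist()),tuple(R[j].tolist()),(0,0,255),1)
        for k,q in enumerate(tube()): cv2.polylines(im,[T(q)],True,(0,255,0) if k<4 else (255,0,0),1)
    cv2.imwrite("pics/"+name,im); return s
E
python3 - <<'E'
from v import *
s=view("scene",340,105,430,195,6,"s5.png",False);view("scene",340,105,430,195,6,"s5o.png")
view("side",230,220,350,310,6,"d5o.png")
print(s["ee_pos"])
a=cv2.imread("pics/s5.png");b=cv2.imread("pics/s5o.png");
E
```

```text
time: 8.78
ee_pos: [0.5254, -0.1187, 0.0509]
orientation: [0.0, 0.686, 0.727, 0.0]
force: [0.1, -0.2, -2.1]
finger_gap: 0.156
[ 0.52538575 -0.11870685  0.05094855]
```

View pics/s5.png

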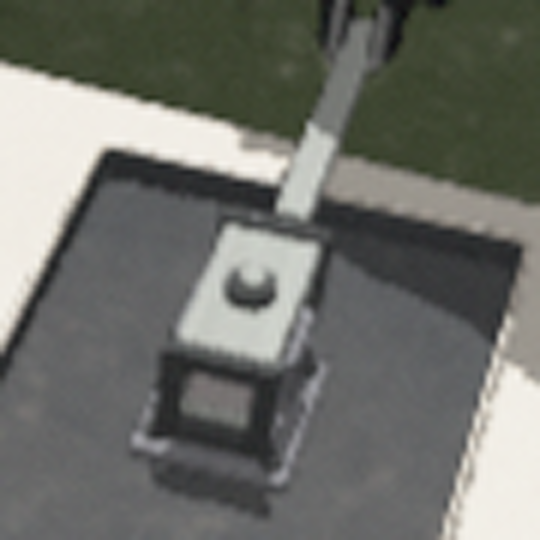

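View pics/s5o.png

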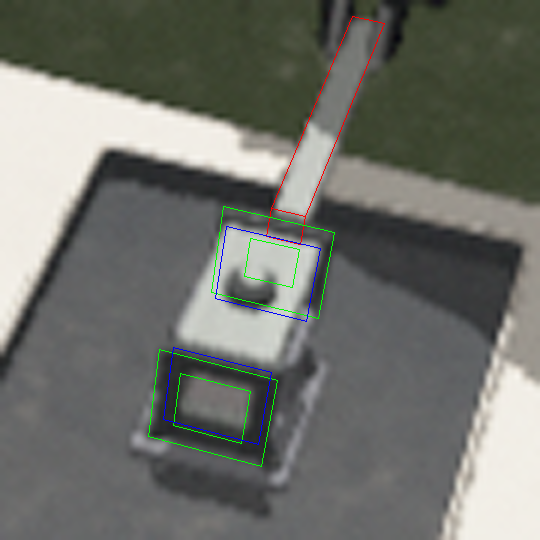

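View pics/d5o.png

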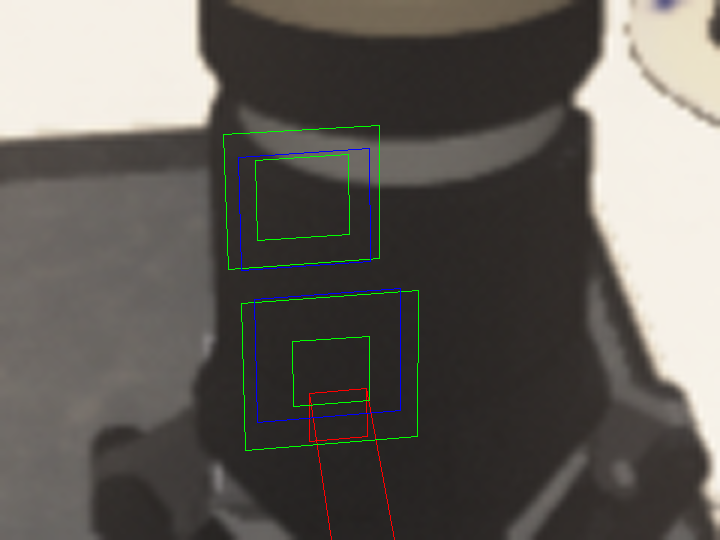

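```bash
python3 - <<'E'
from v import *
from scipy.optimize import least_squares
for rep in range(1):
    p=manip.read_camera("wrist"); s=manip.get_state()
    cv2.imwrite("pics/w5.png",p["color"])
    g=cv2.cvtColor(p["color"],cv2.COLOR_BGR2GRAY).astype(float)
    gx=cv2.Sobel(g,cv2.CV_64F,1,0,ksize=3)
    obs=[]
    for r in range(2,225,6):
        L=[];
        for a,b in((285,315),(325,355)):
            seg=np.abs(gx[r-1:r+2,a:b]).mean(0); k=seg.argmax(); w=seg[max(0,k-2):k+3]; x=(w*np.arange(a+max(0,k-2),a+max(0,k-2)+len(w))).sum()/w.sum(); L.append((x,seg[k]))
        obs.append((r,L[0][0],L[1][0],L[0][1],L[1][1]))
    obs=np.array(obs); print(obs[::4].round(1))
    E=p["extrinsics"];yaw=2*np.arctan2(s["orientation"][2],s["orientation"][1])
    def model(q):
        dy,dz,dyaw,pit=q; a0=yaw+dyaw; a=np.array([np.cos(a0)*np.cos(pit),np.sin(a0)*np.cos(pit),np.sin(pit)]); b=np.array([-np.sin(a0),np.cos(a0),0])
        up=np.cross(a,b)
        c=s["ee_pos"]+b*dy+[0,0,dz]
        out=[]
        for sg in(1,-1):
            P=np.array([c+a*t+b*.008*sg+up*.008 for t in np.linspace(-.01,.135,60)])
            uv=proj(p,P); o=uv[:,1].argsort(); out.append(np.interp(obs[:,0],uv[o,1],uv[o,0]))
        return out
    def res(q):
        m=model(q); return np.r_[m[0]-obs[:,1],m[1]-obs[:,2]]
    f=least_squares(res,[0,.0032,0,0],x_scale=[.001,.001,.01,.01],loss="soft_l1"); print(f.x,np.degrees(f.x[2:]),np.abs(f.fun).mean())
E
```

```text
[[  2.  297.4 337.1 315.  234. ]
 [ 26.  298.  337.  329.7 234.3]
 [ 50.  298.2 337.  317.3 243.3]
 [ 74.  299.3 336.9 280.7 246.7]
 [ 98.  300.  337.  159.  114.7]
 [122.  299.1 338.2 157.  177. ]
 [146.  300.1 338.1 166.3 166.3]
 [170.  300.3 338.  146.3 175.7]
 [194.  301.1 337.8 157.3 169.7]
 [218.  303.  349.4 156.  149.3]]
[-0.00099922  0.01099813  0.01502826 -0.17137012] [ 0.86105559 -9.81878453] 1.3547414996392275
```

```bash
cat > fitrod.py <<'E'
from v import *
from scipy.optimize import least_squares
def fit(dz0=.0032):
    p=manip.read_camera("wrist"); s=manip.get_state()
    g=cv2.cvtColor(p["color"],cv2.COLOR_BGR2GRAY).astype(float); gx=cv2.Sobel(g,cv2.CV_64F,1,0,ksize=3)
    obs=[]
    for r in range(2,205,4):
        L=[]
        for a,b in((288,310),(328,350)):
            seg=np.abs(gx[r-1:r+2,a:b]).mean(0); k=seg.argmax(); lo=max(0,k-2); w=seg[lo:k+3]; L.append((w*np.arange(a+lo,a+lo+len(w))).sum()/w.sum())
        obs.append((r,*L))
    obs=np.array(obs); yaw=2*np.arctan2(s["orientation"][2],s["orientation"][1])
    def res(q):
        dy,dyaw,pit=q; a0=yaw+dyaw; a=np.array([np.cos(a0)*np.cos(pit),np.sin(a0)*np.cos(pit),np.sin(pit)]); b=np.array([-np.sin(a0),np.cos(a0),0]); up=np.cross(a,b); c=s["ee_pos"]+b*dy+[0,0,dz0]
        out=[]
        for sg,k in((1,1),(-1,2)):
            uv=proj(p,np.array([c+a*t+b*.008*sg+up*.008 for t in np.linspace(-.01,.135,60)])); o=uv[:,1].argsort(); out.append(np.interp(obs[:,0],uv[o,1],uv[o,0])-obs[:,k])
        return np.r_[tuple(out)]
    f=least_squares(res,[0,0,0],x_scale=[.001,.01,.01],loss="soft_l1",f_scale=.5)
    print("dy mm",f.x[0]*1e3,"dyaw,pitch deg",np.degrees(f.x[1:]),"err",np.abs(f.fun).mean(),"yaw",yaw,"tcp",s["ee_pos"])
    return p,s,f.x
E
python3 -c "
from fitrod import *
for d in (.002,.0032,.005,.007): fit(d)"
```

```text
dy mm -0.6037151764155498 dyaw,pitch deg [ 0.62055395 -4.14833698] err 0.6732993624459206 yaw 1.6288469188309218 tcp [ 0.52512823 -0.11861086  0.05064668]
dy mm -0.5587674328806687 dyaw,pitch deg [ 0.60808287 -5.00619979] err 0.6585776786907704 yaw 1.6288733093405692 tcp [ 0.525085   -0.11860141  0.05058719]
dy mm -0.6101152595037749 dyaw,pitch deg [ 0.6271829  -6.15290496] err 0.6260685520150013 yaw 1.6287764580586899 tcp [ 0.52498975 -0.11858484  0.05047933]
dy mm -0.5894689351882796 dyaw,pitch deg [ 0.63623169 -7.43839842] err 0.5840830045865677 yaw 1.6287798610865774 tcp [ 0.52497909 -0.11860807  0.05043842]
```

```bash
python3 - <<'E'
from v import *
p=manip.read_camera("side")
im=cv2.imread("pics/d3.png")
for pit,col in((0,(0,0,255)),(-3,(0,200,0)),(-6,(255,0,0))):
    yaw=3.029; q=np.radians(pit)
    a=np.array([np.cos(yaw)*np.cos(q),np.sin(yaw)*np.cos(q),np.sin(q)]);b=np.array([-np.sin(yaw),np.cos(yaw),0]);up=np.cross(a,b)
    c=np.array([.5115,.4032,.1471])
    P=np.array([c+a*t+b*.008+up*.008*v for v in(-1,1) for t in(-.018,.142)])
    if b[1]>0: P-=b*.016
    uv=np.int32((proj(p,P)-[190,130]+.5)*4); print(pit,uv.tolist())
    cv2.line(im,tuple(uv[0].tolist()),tuple(uv[1].tolist()),col,1);cv2.line(im,tuple(uv[2].tolist()),tuple(uv[3].tolist()),col,1)
cv2.imwrite("pics/d3o.png",cv2.resize(im[90:200,100:420],None,fx=2.4,fy=2.4))
E
```

```text
0 [[380, 164], [118, 158], [380, 139], [116, 133]]
-3 [[381, 163], [120, 170], [379, 138], [116, 145]]
-6 [[381, 161], [122, 181], [378, 136], [118, 157]]
```

View pics/d3o.png

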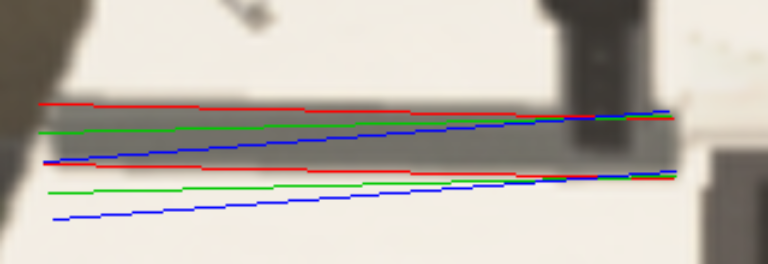

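```bash
python3 -m creep '0 0 -1.7 -0.011;0 0 0 0;-0.6 10 0 0;0 0 0 0';python3 -m creep '-0.6 10 0 0;-0.3 5 0 0;0 0 0 0'; python3 -m creep '-0.3 5 0 0;-0.3 5 0 0;0 0 0 0'
python3 - <<'E'
from v import *
s=view("scene",340,105,430,195,6,"s6o.png");print(s["ee_pos"],s["force"],s["moment"])
E
```

```text
time: 9.72
ee_pos: [0.524, -0.1076, 0.0485]
orientation: [-0.0, 0.69, 0.724, -0.0]
force: [0.2, -0.5, -1.5]
finger_gap: 0.155
time: 10.1
ee_pos: [0.5233, -0.093, 0.0486]
orientation: [-0.0, 0.69, 0.724, -0.0]
force: [0.4, -0.1, -0.7]
finger_gap: 0.152
time: 10.48
ee_pos: [0.5227, -0.0832, 0.0486]
orientation: [-0.0, 0.69, 0.724, -0.0]
force: [0.5, -0.1, -2.1]
finger_gap: 0.15
[ 0.52278618 -0.08338696  0.04862236] [-0.48677066 -0.94827342 -0.77040944] [-0.12735633 -0.04072777  0.03009175]
```

View pics/s6o.png

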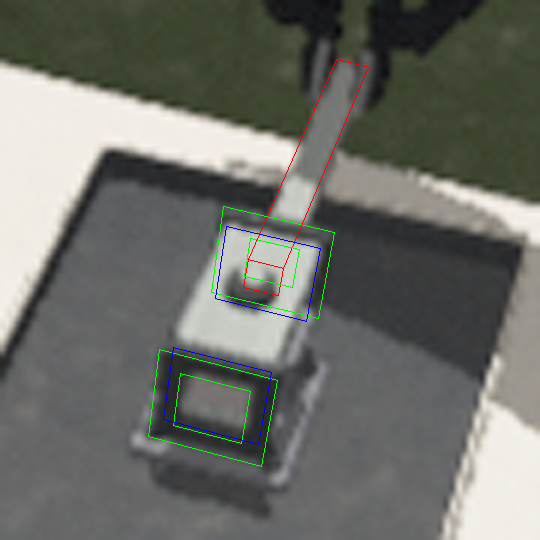

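```bash
python3 -m creep '-0.3 5 0 0;-0.3 5 0 0;0 0 0 0';python3 -m creep '-0.3 5 0 0;0 0 0 0'; python3 -m creep '-0.3 5 0 0;0 0 0 0'; python3 -m creep '-0.3 5 0 0;0 0 0 0'
```

```text
time: 10.9
ee_pos: [0.5221, -0.0731, 0.0486]
orientation: [-0.0, 0.69, 0.724, -0.0]
force: [-0.1, 0.4, -2.0]
finger_gap: 0.154
time: 11.15
ee_pos: [0.5222, -0.0691, 0.0488]
orientation: [0.001, 0.69, 0.723, -0.0]
force: [-0.5, -4.7, -2.1]
finger_gap: 0.153
time: 11.4
ee_pos: [0.5222, -0.0649, 0.0489]
orientation: [0.001, 0.691, 0.723, -0.001]
force: [0.2, -8.2, -1.2]
finger_gap: 0.153
time: 11.65
ee_pos: [0.5219, -0.0599, 0.0489]
orientation: [0.001, 0.691, 0.723, -0.001]
force: [1.0, -8.2, -1.3]
finger_gap: 0.152
```

```bash
python3 -m creep '-0.3 5 0 0;0 0 0 0';python3 -m creep '-0.3 5 0 0;0 0 0 0'; python3 -m creep '-0.3 5 0 0;0 0 0 0'; python3 -m creep '-0.3 5 0 0;0 0 0 0';python3 - <<'E'
from v import *
s=view("scene",340,105,430,195,6,"s7.png",False);print(s["ee_pos"],s["force"],s["moment"])
E
```

```text
time: 11.9
ee_pos: [0.5217, -0.055, 0.0489]
orientation: [0.001, 0.691, 0.723, -0.001]
force: [0.9, -8.5, -1.7]
finger_gap: 0.155
time: 12.15
ee_pos: [0.5214, -0.0499, 0.049]
orientation: [0.001, 0.691, 0.723, -0.001]
force: [0.4, -7.0, -2.1]
finger_gap: 0.151
time: 12.4
ee_pos: [0.5211, -0.0449, 0.0489]
orientation: [0.002, 0.691, 0.723, -0.001]
force: [0.3, -8.4, -1.8]
finger_gap: 0.153
time: 12.65
ee_pos: [0.5208, -0.0399, 0.0489]
orientation: [0.001, 0.691, 0.723, -0.001]
force: [1.1, -8.2, -1.4]
finger_gap: 0.15
[ 0.52078342 -0.03989856  0.04890742] [ 0.63927584 -7.76401165 -1.88512554] [-1.78127589 -0.17465517 -0.04123103]
```

View pics/s7.png

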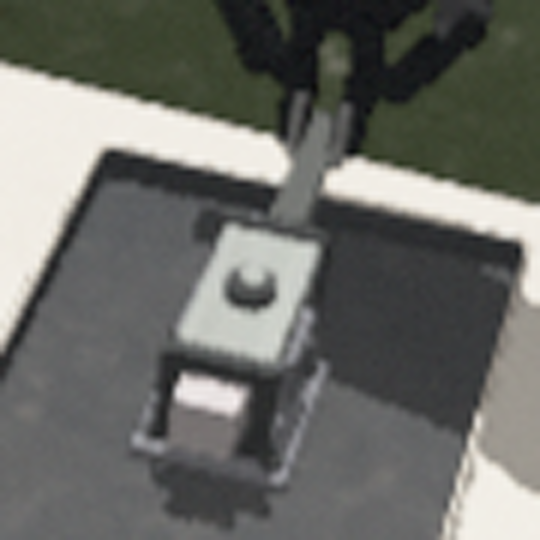

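The scene view shows the offcut coming out of the left mouth, at about (207,415) in the crop. The force is steady at about 8 N, so I'll keep pushing.

```bash
python3 -m creep '-0.3 5 0 0;-0.3 5 0 0;0 0 0 0';python3 -m creep '-0.3 5 0 0;-0.3 5 0 0;0 0 0 0'; python3 -m creep '-0.3 5 0 0;-0.3 5 0 0;0 0 0 0'; python3 -m creep '-0.3 5 0 0;-0.3 5 0 0;0 0 0 0';python3 - <<'E'
from v import *
s=view("scene",340,105,430,195,6,"s8.png",False);print(s["ee_pos"],s["force"],s["moment"])
E
```

```text
time: 13.08
ee_pos: [0.5193, -0.0279, 0.0485]
orientation: [-0.0, 0.69, 0.724, 0.0]
force: [-0.1, 0.0, -1.4]
finger_gap: 0.154
time: 13.45
ee_pos: [0.5187, -0.018, 0.0485]
orientation: [-0.0, 0.69, 0.724, 0.0]
force: [-0.6, 0.5, -1.3]
finger_gap: 0.151
time: 13.82
ee_pos: [0.5182, -0.0081, 0.0486]
orientation: [-0.0, 0.69, 0.724, 0.0]
force: [-0.4, 0.3, -2.1]
finger_gap: 0.149
time: 14.2
ee_pos: [0.5176, 0.0019, 0.0486]
orientation: [-0.0, 0.69, 0.724, 0.0]
force: [0.3, -0.4, -2.0]
finger_gap: 0.156
[0.51766235 0.00167008 0.04862029] [-0.0617793   0.5381952  -1.09069757] [-0.1398215   0.02752078  0.0131966 ]
```

View pics/s8.png

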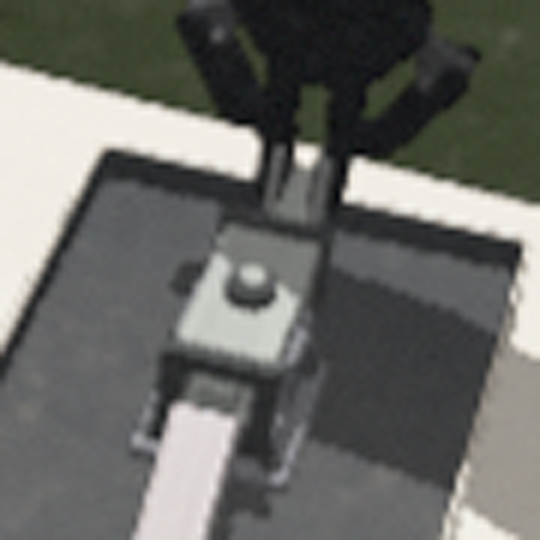

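```bash
python3 -m creep '-0.3 5 0 0;-0.3 5 0 0;0 0 0 0'; python3 -m creep '-0.3 5 0 0;-0.2 4 0 0;0 0 0 0;0 0 0 0';python3 - <<'E'
from v import *
s=view("scene",320,105,440,225,6,"s9.png",False);print(s["ee_pos"],s["force"],s["moment"])
E
```

```text
time: 14.62
ee_pos: [0.517, 0.0119, 0.0486]
orientation: [-0.0, 0.69, 0.724, 0.0]
force: [-0.5, -0.7, -1.4]
finger_gap: 0.153
time: 15.12
ee_pos: [0.5165, 0.0205, 0.0486]
orientation: [-0.0, 0.69, 0.724, -0.0]
force: [-0.5, -1.0, -1.0]
finger_gap: 0.153
[0.51653668 0.02044702 0.04855118] [ 0.26262965 -0.85388993 -2.03070085] [-0.13342922 -0.03429992  0.01126321]
```

View pics/s9.png

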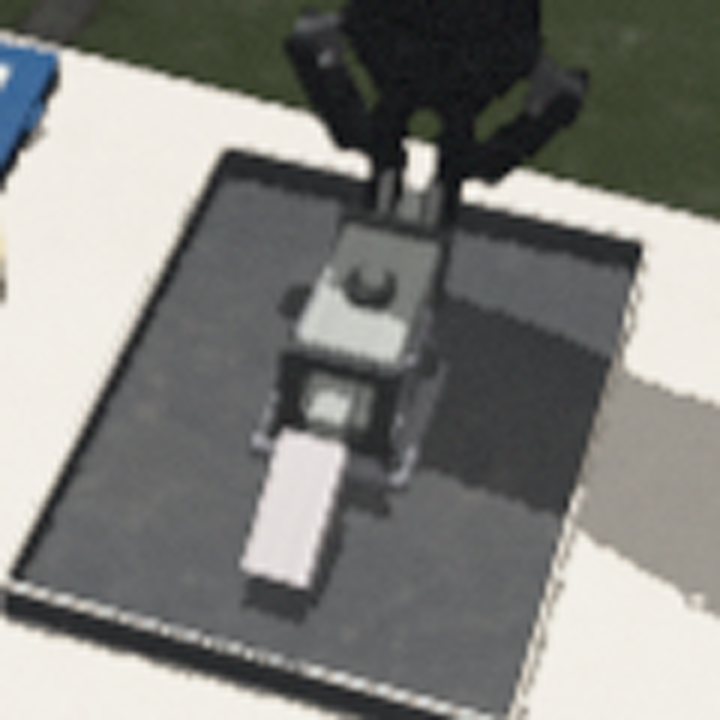

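```bash
python3 - <<'E'
from v import *
p=manip.read_camera("scene")
c=np.array([(280,430),(347,443),(308,590),(243,570)])/6+[320,105]-.5
for z in (.03,.066): w=ray(p,c,z);print(z,w.round(4).tolist(),[round(float(np.hypot(*(w[i]-w[(i+1)%4])[:2])),4) for i in range(4)])
view("side",200,190,360,310,5,"d9.png",False)
E
```

```text
0.03 [[0.5308, 0.1464, 0.03], [0.5021, 0.142, 0.03], [0.4898, 0.228, 0.03], [0.5172, 0.2286, 0.03]] [0.029, 0.0868, 0.0275, 0.0833]
0.066 [[0.5215, 0.1823, 0.066], [0.4944, 0.1782, 0.066], [0.4827, 0.2595, 0.066], [0.5087, 0.2601, 0.066]] [0.0274, 0.0822, 0.026, 0.0789]
```

View pics/d9.png

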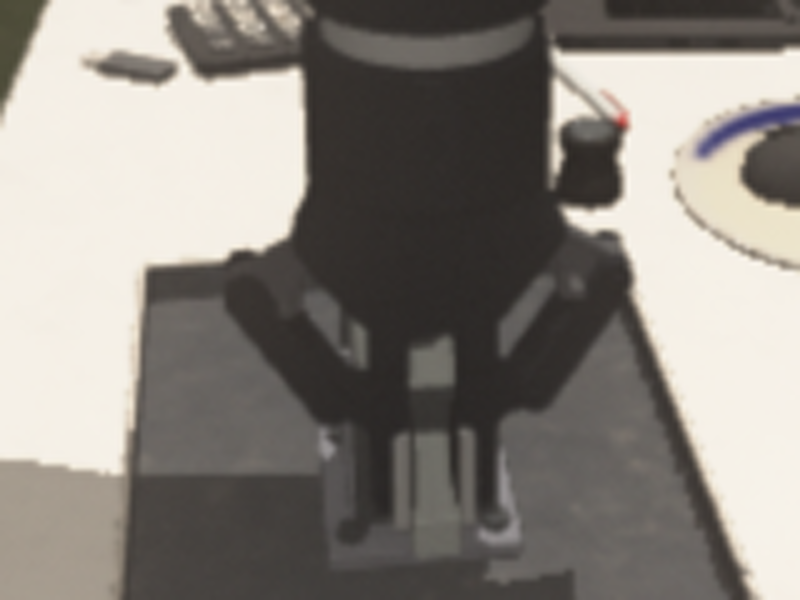

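```bash
python3 -m creep '-0.2 4 0 0;-0.1 2 0 0;0 0 0 0;0 0 0 0';python3 - <<'E'
from v import *
s=view("scene",320,105,440,225,6,"s10.png",False);print(s["ee_pos"],s["force"],s["moment"])
E
```

```text
time: 15.78
ee_pos: [0.5163, 0.0265, 0.0486]
orientation: [-0.0, 0.69, 0.724, 0.0]
force: [-0.1, -0.8, -1.4]
finger_gap: 0.156
[0.51626378 0.02646099 0.0485727 ] [ 0.20543159 -0.51287274 -1.67492013] [-0.26816723 -0.03696342 -0.05523559]
```

View pics/s10.png

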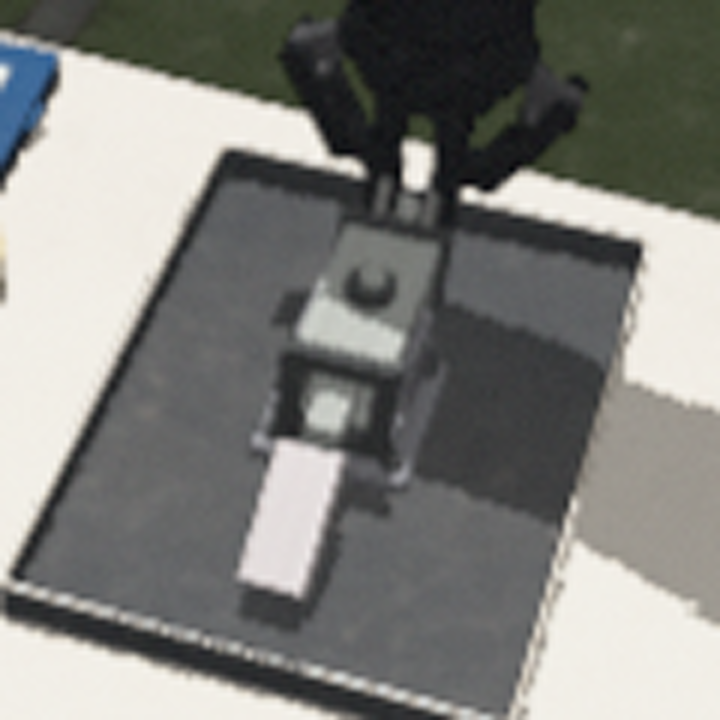

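```bash
python3 -m creep '-0.2 4 0 0;-0.1 1 0 0;0 0 0 0';python3 - <<'E'
from v import *
s=view("scene",340,145,400,215,10,"s11.png",False);print(s["ee_pos"],s["force"],s["moment"])
E
```

```text
time: 16.2
ee_pos: [0.516, 0.0316, 0.0486]
orientation: [-0.0, 0.69, 0.724, -0.0]
force: [0.2, -1.1, -0.1]
finger_gap: 0.152
[0.5159887  0.03152042 0.04860645] [ 0.62083958 -0.30273425 -1.19033067] [-0.29856763  0.06977199 -0.03654776]
```

View pics/s11.png

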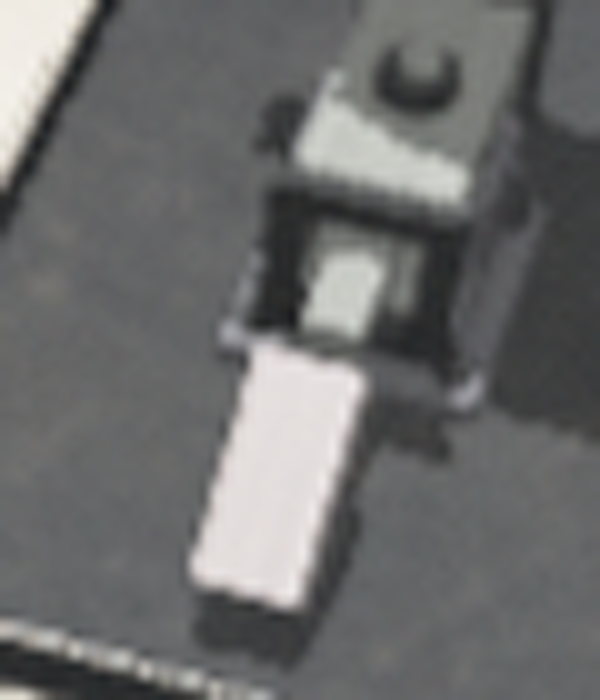

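```bash
python3 -m creep '0.3 -5 0 0;0.9 -15 0 0;1.2 -20 0 0;1.2 -20 0 0;1.2 -20 0 0;0 0 0 0';python3 - <<'E'
from v import *
s=view("scene",340,145,400,215,10,"s12.png",False);print(s["ee_pos"],s["force"],s["moment"])
E
```

```text
time: 17.0
ee_pos: [0.521, -0.0504, 0.0486]
orientation: [0.0, 0.691, 0.723, 0.0]
force: [-0.3, 0.8, -1.2]
finger_gap: 0.153
[ 0.52076238 -0.04941735  0.04854621] [-0.66155376  0.43223136 -1.75411418] [-0.08761359 -0.03324178  0.02382903]
```

View pics/s12.png

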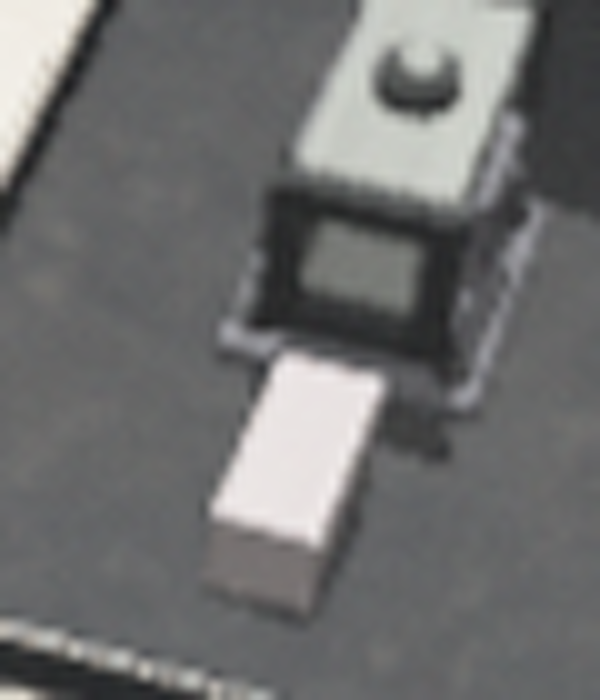

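The picture shows the offcut lying flat on the tray floor, at about (295,480) in the crop. Next I'll back the rod out and take it back to the desk.

```bash
python3 -m creep '1.2 -20 0 0;1.2 -20 0 0;1.2 -20 0 0;0.9 -15 0 0;0 0 20 0;0 0 40 0;0 0 45 0;0 0 20 0'; python3 -m creep '-2 52 0 0.14;-2 52 0 0.14;-2 52 0 0.14;-2 52 0 0.14;-2 52 0 0.14;-2 52 0 0.14;-2 52 0 0.14;0 52 0 0.14;0 52 0 0.14;0 52 0 0.141'; python3 -m creep '0 0 -20 0;0 0 0 0;0 0 0 0'
python3 - <<'E'
from v import *
s=view("side",190,130,390,280,4,"d13.png",False);print(s["ee_pos"],s["force"],2*np.arctan2(s["orientation"][2],s["orientation"][1]))
p=manip.read_camera("wrist");cv2.imwrite("pics/w13.png",p["color"])
E
```

```text
time: 18.05
ee_pos: [0.5263, -0.1245, 0.1761]
orientation: [0.001, 0.69, 0.723, 0.001]
force: [0.4, 0.9, -2.2]
finger_gap: 0.152
time: 19.3
ee_pos: [0.5115, 0.3977, 0.1735]
orientation: [-0.0, 0.059, 0.998, -0.0]
force: [1.2, 0.3, -1.6]
finger_gap: 0.151
time: 19.68
ee_pos: [0.5117, 0.3957, 0.1541]
orientation: [-0.0, 0.062, 0.998, -0.0]
force: [-0.4, 0.3, -2.0]
finger_gap: 0.149
[0.51193413 0.39582075 0.15440926] [ 0.52164325  0.61550873 -1.21206176] 3.017616129198374
```

View pics/d13.png

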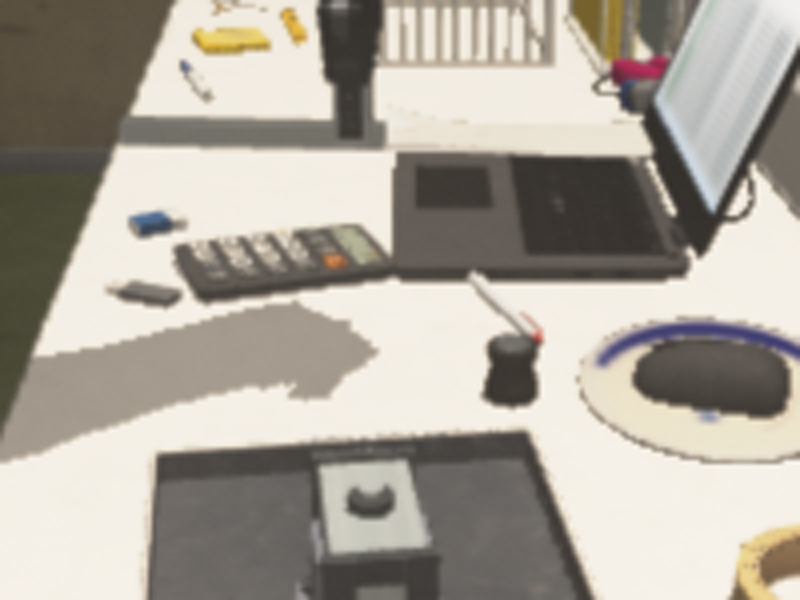

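View pics/w13.png

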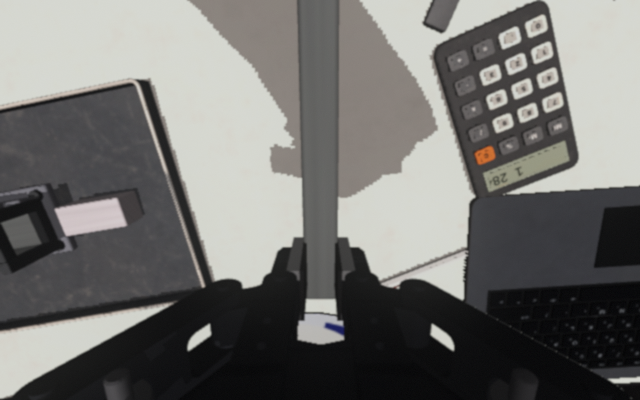

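```bash
python3 -m creep '0 6 -45 0;0 0 -45 0;0 0 -35 0;0 0 -15 0;0 0 -5 0;0 0 0 0;0 0 0 0'; python3 -m creep '0 0 -2 0;0 0 0 0;0 0 0 0'
```

```text
time: 20.65
ee_pos: [0.5122, 0.403, 0.01]
orientation: [0.001, 0.061, 0.998, 0.001]
force: [0.2, 0.7, -1.2]
finger_gap: 0.154
time: 21.02
ee_pos: [0.5113, 0.4025, 0.0067]
orientation: [0.0, 0.061, 0.998, 0.0]
force: [0.0, 0.3, -1.7]
finger_gap: 0.151
```

```bash
python3 -m creep '0 0 -1.5 0;0 0 0 0;0 0 0 0'; python3 -m creep '0 0 -0.5 0;0 0 0 0'; python3 -m creep '0 0 0 0;0 0 0 0;0 0 0 0;0 0 0 0;0 0 0 0;0 0 0 0' 0
```

```text
time: 21.4
ee_pos: [0.5112, 0.4024, 0.005]
orientation: [-0.0, 0.061, 0.998, -0.0]
force: [0.5, -0.4, -1.2]
finger_gap: 0.151
time: 21.65
ee_pos: [0.5113, 0.4025, 0.0048]
orientation: [0.0, 0.061, 0.998, 0.0]
force: [-1.0, -1.2, 2.0]
finger_gap: 0.15
time: 22.4
ee_pos: [0.5113, 0.4024, 0.0046]
orientation: [0.0, 0.061, 0.998, 0.0]
force: [-0.5, 0.3, -0.7]
finger_gap: 1.006
```

```bash
python3 -m creep '0 0 20 0;0 0 50 0;0 0 60 0;0 0 60 0;0 0 0 0;0 0 0 0'
python3 - <<'E'
from v import *
p=manip.read_camera("scene");cv2.imwrite("pics/s14.png",p["color"])
for n in("scene","side"):
    p=manip.read_camera(n)
    for q in ["push_rod","offcut","calculator","loupe","masking_tape"]:
        r=manip.boxes_of(p,q); print(n,q,[(round(x["score"],2),np.round(x["bbox"],1).tolist()) for x in r[:1]])
p=manip.read_camera("wrist");cv2.imwrite("pics/w14.png",p["color"])
E
```

```text
time: 23.15
ee_pos: [0.5111, 0.4023, 0.1942]
orientation: [-0.0, 0.061, 0.998, -0.0]
force: [-1.4, 0.1, -0.0]
finger_gap: 0.996
scene push_rod [(0.83, [326.9, 253.3, 396.6, 293.1])]
scene offcut [(0.62, [361.7, 180.6, 376.8, 204.5])]
scene calculator [(0.75, [281.1, 312.1, 367.2, 376.0])]
scene loupe [(0.68, [295.9, 219.6, 314.3, 236.1])]
scene masking_tape [(0.96, [285.0, 133.1, 316.8, 161.8])]
side push_rod [(0.88, [222.0, 211.1, 288.8, 223.3])]
side offcut [(0.22, [375.2, 262.5, 428.9, 300.0])]
side calculator [(0.69, [229.4, 183.3, 287.5, 205.5])]
side loupe [(0.71, [308.7, 214.7, 323.4, 232.4])]
side masking_tape [(0.67, [374.7, 261.7, 425.6, 299.1])]
```

View pics/s14.png

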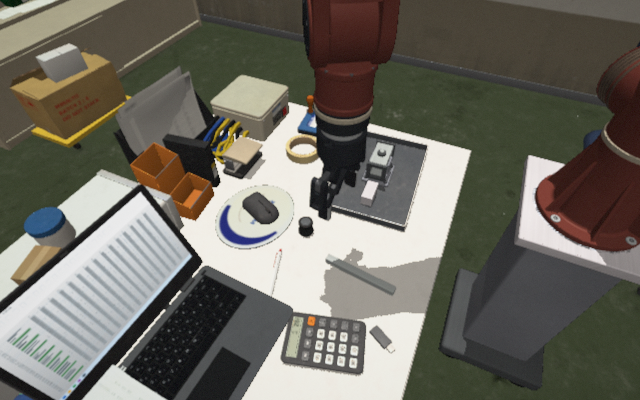

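View pics/w14.png

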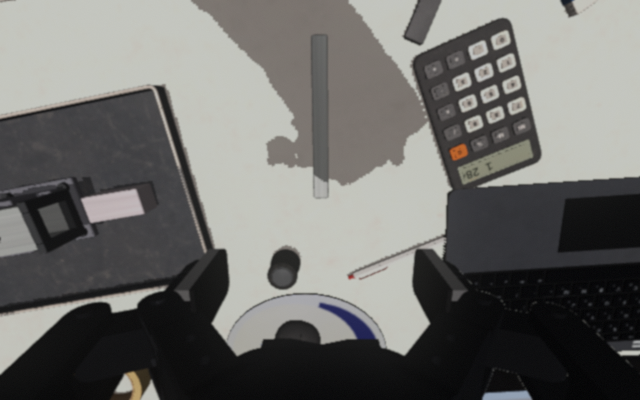

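The rod lies flat at about (361,273) in the scene picture. The offcut is in the tray at about (369,192), and the three bystanders have not moved. Handing in.

```bash
python3 -c "
from bench import manip
print(manip.job_done())"
```

```text
the job is handed in; nothing more can be done
None
```

The offcut is out of the tube and lying flat in the tray. The push rod is back flat on the desk to the left of the tray, and the job was handed in at about 23 s.

- **Which end:** the camera views showed the small (22 mm) opening on the right ring, so I pushed from the right. The offcut slid out to the left at about 8 N and never stopped dead.
- **One hitch:** with the rod about 13 mm past the left mouth, the offcut was still tilted and leaning near the mouth. I pushed about 11 mm further and pulled the rod back, and it then dropped flat.
- **Last checks:** the final scene and wrist pictures show the offcut, the rod and the open gripper clear of everything. The calculator, magnifier and tape roll were found within 1–4 pixels of where they started.
- **Checks that disagreed:**
  - One wrist-camera fit suggested the held rod's tip sagged 4–7°. The side view showed it level, and the rod went in without touching.
  - The side camera's final "offcut" detection was wrong: it scored low (0.22) and sat on the tape roll. The scene camera found the offcut correctly.

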